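# Size a flanged collar in the stepped gauge

### The arm

A 6-joint arm with a two-finger parallel gripper is mounted at the origin on a cart in front of the work surface, level with it; the furniture and walls round the work are solid. World frame = base frame: x ahead of the robot, y to its left, z up, the work surface at z = 0. Lengths are in m, angles in rad, forces in N, time in s.
With the tool pointing down it reaches from about 0.35 to 0.8 m from the base axis. Payload 7.3 kg.
Tool frame: the origin (TCP) lies between the finger pads; the fingertips stand 25 mm ahead of it and the grasp point (between the pads) lies 6 mm ahead of it (r.tip_extent is the distance from the TCP to the fingertips, in m); z points along the fingers, y is the direction in which the jaws open and shut (so a half turn about z gives the same grasp; the last joint's range is limited). The gripper opens to 85 mm and grips with 20 to 120 N. Pads are 22 mm wide; open, the fingers measure 114 mm over their backs; the gripper's body (76 mm by 85 mm) begins 54 mm behind the grasp point. The pads swing forward as they close: fully open they stand 13 mm farther back than shut.
Start: joints at [-1.351, 0.342, 1.524, -0, 1.275, -0.146], TCP at [0.188, -0.49, 0.256] pointing down, gripper open.
Joint ranges: [-2.53, 2.53], [-0.77, 2.02], [0.04, 2.7], [-1, 4.14], [0.28, 2.66], [-3.11, 3.11]. Speed limits (rad/s): [2.57, 2.57, 3.14, 3.14, 3.14, 3.14].

### API

Orientations are given as a unit quaternion [x, y, z, w].
In Python, from workcell import r, command_gripper, optics gives the robot as it stands. The module is installed in compiled form; this text tells all that it offers. Calls block until the motion is done:
- r.reach(position, orientation): joint-space move of the TCP to a pose.
- r.move_straight(position, orientation=None, speed=0.15, max_force=None): straight line of the TCP; orientation=None keeps the orientation; speed is the mean speed in m/s. With max_force (N) it stops when the force on the tool has changed by that much, and returns True; else False.
- r.movej(angles): joint-space move.
- command_gripper(opening, force=None): finger opening in m; force is the grip in N (None keeps the last); returns when the fingers have stopped.
- r.hold(seconds).
- r.solve_ik(position, orientation): joint angles nearest the present ones, or None.
- r.read_state(): the state.
- optics.get_image(name): name is "scene" or "side" or "wrist"; returns (picture, depth): 420x560x3 uint8, red, green, blue; 420x560 float32, m along the optical axis (not along the pixel's ray), 0 where there is no reading.
- optics.camera_model(name): a dict with "K" (3x3 intrinsics, pixels), "R" (3x3) and "t" (3): a world point X has camera coordinates R X + t; the wrist camera has in their place "tool_from_camera" (4x4, takes a point from camera to tool coordinates, whose origin is the TCP and whose axes are the flange's). Camera axes: x right, y down, z forward; pixel columns grow to the right and rows downward; lengths in m; the calibration is good to about 2 mm. A picture is of the moment at which its call begins: read the wrist's pose just before it. camera_model takes no time and is no camera call.
A pose or a line that the arm cannot do raises r.PlanningError and nothing moves.
- r.finish_job(): hands the job in, once; it reports no verdict.
The state is a dict: "time_s": time; "joint_positions": joint angles; "dq": joint speeds; "tau": joint torques, N m; "eef_pos": TCP position; "eef_rot": TCP orientation; "contact_force": force on the tool from outside, world axes, zero at the start; "torque": the same for the moment, N m; "grip_width": finger opening in m.
Only numpy, scipy, OpenCV 4.12 (cv2) and the standard library are available. Lean on these libraries where they do the work, as an engineer would, in place of code of your own. Each camera call takes 0.05 s, during which the arm holds its last target.

### The job

Find the size of the flanged collar that stands alone on the round cork pad: hold it by its hub and try it flange down in the stepped gauge's pockets, one after the other from the smallest upward, touching it lightly onto each (never over 30 N) without skipping any, until it enters. Leave it there, let go, fully seated and upright in the first pocket that takes it. Leave the two spare collars, the solder spool and the foil roll where they are.

Things in the scene. Friction and masses are not known exactly. Their poses are not given: they have to be found in the camera images.
- collar_a (a point): brass collar, 34 mm tall, 50 to 100 g: round flange 12 mm thick below, round hub 20 mm in diameter, 22 mm tall above (grasp the hub, fingertips above the flange). Flanges are 31, 34 and 37 mm in diameter, one of each; the letter does not tell which. Lower edge bevelled 0.5 mm. Point on the axis, 17 mm above the underside (5 mm above the flange top), z up the axis
- collar_b (a point): brass collar, 34 mm tall, 50 to 100 g: round flange 12 mm thick below, round hub 20 mm in diameter, 22 mm tall above (grasp the hub, fingertips above the flange). Flanges are 31, 34 and 37 mm in diameter, one of each; the letter does not tell which. Lower edge bevelled 0.5 mm. Point on the axis, 17 mm above the underside (5 mm above the flange top), z up the axis
- collar_c (a point): brass collar, 34 mm tall, 50 to 100 g: round flange 12 mm thick below, round hub 20 mm in diameter, 22 mm tall above (grasp the hub, fingertips above the flange). Flanges are 31, 34 and 37 mm in diameter, one of each; the letter does not tell which. Lower edge bevelled 0.5 mm. Point on the axis, 17 mm above the underside (5 mm above the flange top), z up the axis
- gauge: stepped gauge: steel plate 200 mm long (y), 14 mm thick, on a fixed base; its rubber feet yield 1 mm per 8 N downward, 4 mm at most. Four steps side by side, 50 mm long, 52, 60, 68, 76 mm wide (x), step 1 the narrow one (+y end). Each has a blind round pocket. A collar fits the one 1 mm wider than its flange; smaller ones refuse it (sunk under 1 mm). Origin under the plate's middle, 11 mm above the table
- step1 (a point): centre of the mouth of the gauge's step 1 pocket (29 mm in diameter, 9 mm deep, 0.5 mm bevel at the mouth; a collar on its floor stands with the flange 3 mm proud), at the height of the top face (25 mm above the table); the smallest, at the narrow end
- step2 (a point): centre of the mouth of the gauge's step 2 pocket (32 mm in diameter, 9 mm deep, 0.5 mm bevel at the mouth; a collar on its floor stands with the flange 3 mm proud), at the height of the top face (25 mm above the table)
- step3 (a point): centre of the mouth of the gauge's step 3 pocket (35 mm in diameter, 9 mm deep, 0.5 mm bevel at the mouth; a collar on its floor stands with the flange 3 mm proud), at the height of the top face (25 mm above the table)
- step4 (a point): centre of the mouth of the gauge's step 4 pocket (38 mm in diameter, 9 mm deep, 0.5 mm bevel at the mouth; a collar on its floor stands with the flange 3 mm proud), at the height of the top face (25 mm above the table); the largest, at the wide end
- ready_pad: round cork pad, 90 mm in diameter, 10 mm thick, fixed; the one collar to be sized stands near its middle; origin at the centre of its underside
- store_pad: oblong cork pad, 150 x 80 x 10 mm (x, y, z), fixed; the two spare collars stand on it; origin at the centre of its underside
- solder_spool: spool of solder wire, bystander, 52 mm in diameter, 46 mm tall, upright; origin at the centre of its underside
- foil_roll: roll of copper foil tape lying flat, bystander, 62 mm in diameter, 8 mm high; origin at the centre of its underside
Not all that is in view belongs to the job. What is shaped like the ready_pad but blue or pink is not meant.

How it is judged:
On the way, in this order (a step that is already met when the one before it is completed fails the run):
1. the collar has been tried on step 1, the smallest: touched onto the rim of its pocket, centred within 5 mm ((((horizontal distance between collar_a and step1 below 0.005 m and z of collar_a in the frame of step1 between 0.0115 and 0.0195 m) and contact force between collar_a_body and gauge above 1 N) or ((horizontal distance between collar_b and step1 below 0.005 m and z of collar_b in the frame of step1 between 0.0115 and 0.0195 m) and contact force between collar_b_body and gauge above 1 N) or ((horizontal distance between collar_c and step1 below 0.005 m and z of collar_c in the frame of step1 between 0.0115 and 0.0195 m) and contact force between collar_c_body and gauge above 1 N))), for 0.04 s.
2. the collar has been tried on step 2: touched onto the rim, or, if it is the one that fits there, brought down to its mouth (((horizontal distance between collar_c and step2 below 0.005 m and z of collar_c in the frame of step2 between 0.0115 and 0.0195 m) or ((horizontal distance between collar_a and step2 below 0.005 m and z of collar_a in the frame of step2 between 0.0115 and 0.0195 m) and contact force between collar_a_body and gauge above 1 N) or ((horizontal distance between collar_b and step2 below 0.005 m and z of collar_b in the frame of step2 between 0.0115 and 0.0195 m) and contact force between collar_b_body and gauge above 1 N))), for 0.04 s.
3. the collar has gone into step 2 if it fits there, else has been tried on step 3 in the same way (((horizontal distance between collar_c and step2 below 0.002 m and z of collar_c in the frame of step2 below 0.0095 m and angle between collar_c's own z axis and vertical below 0.05 rad) or (horizontal distance between collar_a and step3 below 0.005 m and z of collar_a in the frame of step3 between 0.0115 and 0.0195 m) or ((horizontal distance between collar_b and step3 below 0.005 m and z of collar_b in the frame of step3 between 0.0115 and 0.0195 m) and contact force between collar_b_body and gauge above 1 N))), for 0.04 s.
At the end, for the whole second after the job is handed in: The collar from the round pad is in the first pocket that takes it (flange 1 mm smaller than the pocket): within 2 mm of the pocket's axis, its underside at least 7.5 mm below the gauge's top face, upright within 0.05 rad, at rest and let go; neither of the others is on the round pad ((((horizontal distance between collar_a and step3 below 0.002 m and z of collar_a in the frame of step3 below 0.0095 m and angle between collar_a's own z axis and vertical below 0.05 rad) and (linear speed of collar_a_body below 0.02 m/s and contact force between collar_a_body and the arm below 0.05 N) and horizontal distance between each of collar_b, collar_c and ready_pad above 0.055 m) or ((horizontal distance between collar_b and step4 below 0.002 m and z of collar_b in the frame of step4 below 0.0095 m and angle between collar_b's own z axis and vertical below 0.05 rad) and (linear speed of collar_b_body below 0.02 m/s and contact force between collar_b_body and the arm below 0.05 N) and horizontal distance between each of collar_a, collar_c and ready_pad above 0.055 m) or ((horizontal distance between collar_c and step2 below 0.002 m and z of collar_c in the frame of step2 below 0.0095 m and angle between collar_c's own z axis and vertical below 0.05 rad) and (linear speed of collar_c_body below 0.02 m/s and contact force between collar_c_body and the arm below 0.05 N) and horizontal distance between each of collar_a, collar_b and ready_pad above 0.055 m))); the robot touches nothing.
It fails at once if more than 30 N is put on the gauge (contact force between gauge and anything else above 30 N).
It fails at once if a second collar is moved (more than 15 mm) as well (distance of each of collar_a, collar_b from where it was at the start of the episode above 0.015 m or distance of each of collar_a, collar_c from where it was at the start of the episode above 0.015 m or distance of each of collar_b, collar_c from where it was at the start of the episode above 0.015 m).
It fails at once if the solder spool or the foil roll is moved more than 20 mm (distance of any of solder_spool, foil_roll from where it was at the start of the episode above 0.02 m).
It also fails if it takes over 72 s, if anything falls off the work surface, if the arm or the gripper's body presses on something with over 40 N, if the wrist force passes 120 N, or if a joint passes its speed limit or range.

## Working session

There is one attempt and no reset: what is moved stays moved. The work goes in short steps, each a Python script; the robot and the scene stay as the last script left them, time stands still between calls to the robot, and variables do not carry over. Pictures are saved under pics/ and viewed, and the job is handed in when it is done.

```bash
mkdir -p pics; ls; python3 - <<'E'
from workcell import r, command_gripper, optics
import cv2,numpy as np
for n in ["scene","side"]:
    im,d=optics.get_image(n); cv2.imwrite(f"pics/{n}0.png",im[:,:,::-1]); np.save(f"pics/{n}0_d.npy",d)
    m=optics.camera_model(n); print(n,{k:np.round(v,4).tolist() for k,v in m.items()})
print(optics.camera_model("wrist")); s=r.read_state(); print(s, r.tip_extent)
E
```

```text
pics
scene {'K': [[418.7202, 0.0, 280.1546], [0.0, 418.7202, 205.1298], [0.0, 0.0, 1.0]], 'R': [[-0.869, -0.4947, 0.012], [-0.3612, 0.6174, -0.6988], [0.3383, -0.6116, -0.7152]], 't': [0.553, 0.2494, 0.9478]}
side {'K': [[478.4231, 0.0, 269.0418], [0.0, 478.4231, 206.7888], [0.0, 0.0, 1.0]], 'R': [[0.9973, -0.0732, -0.0044], [-0.0373, -0.4542, -0.8901], [0.0631, 0.8879, -0.4557]], 't': [-0.597, 0.1, 1.0792]}
{'K': array([[316.63880053,   0.        , 275.08676553],
       [  0.        , 316.63880053, 210.93096686],
       [  0.        ,   0.        ,   1.        ]]), 'tool_from_camera': array([[-2.36242169e-04, -9.60385540e-01, -2.78674647e-01,
         7.09211911e-02],
       [ 9.99999845e-01, -3.67302336e-04,  4.18085107e-04,
         5.53661662e-04],
       [-5.03880740e-04, -2.78674505e-01,  9.60385478e-01,
        -1.18585858e-01],
       [ 0.00000000e+00,  0.00000000e+00,  0.00000000e+00,
         1.00000000e+00]])}
{'time_s': 0.1, 'joint_positions': array([-1.35102218e+00,  3.42705809e-01,  1.52492134e+00, -2.49869049e-05,
        1.27542702e+00, -1.46014197e-01]), 'dq': array([-0.00187843, -0.00242796, -0.00204371, -0.00174761, -0.0003702 ,
       -0.00028784]), 'tau': array([ 2.17028057e-03, -4.34446800e+01, -2.46490788e+01,  4.24236168e-05,
        4.65456251e-03, -1.60455465e-05]), 'eef_pos': array([ 0.18771955, -0.48993881,  0.25566811]), 'eef_rot': array([ 9.83320505e-01,  1.81879770e-01, -3.88857960e-05, -7.29818683e-04]), 'contact_force': array([-0.4174618 , -0.98906551, -0.92697111]), 'torque': array([ 0.01420337,  0.02728164, -0.04139479]), 'grip_width': 0.08548210978344012} 0.025
```

View pics/scene0.png

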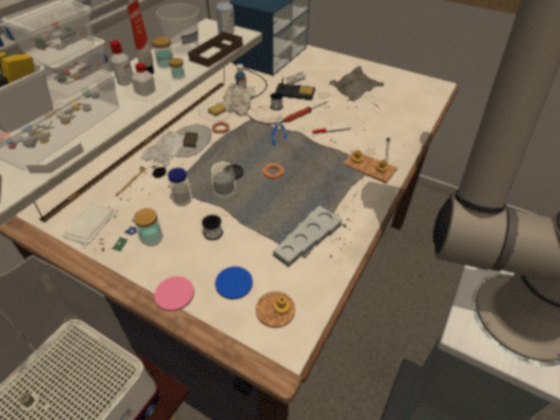

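View pics/side0.png

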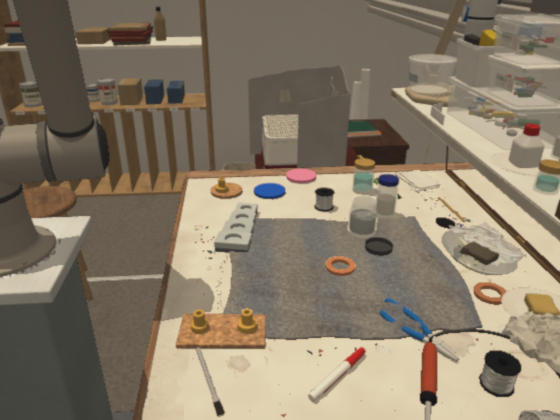

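The scene view shows three round pads: cork with a collar at (276,308), blue at (234,282) and pink at (174,293). The cork one is the ready_pad. The side view shows it at (226,190). The gauge is at scene (308,235) and the store pad with two collars is at (370,165). I'll confirm with an enlarged crop and measure.

```bash
cat > h.py <<'E'
import numpy as np,cv2
from workcell import r, command_gripper, optics
def ray(m,uv,z):
    R=m["R"];t=m["t"];c=-R.T@t
    d=R.T@np.linalg.inv(m["K"])@np.array([uv[0],uv[1],1.]); return c+d*(z-c[2])/d[2]
def wristmodel(s):
    from scipy.spatial.transform import Rotation as Ro
    m=dict(optics.camera_model("wrist")); T=np.eye(4);T[:3,:3]=Ro.from_quat(s["eef_rot"]).as_matrix();T[:3,3]=s["eef_pos"]
    W=T@m["tool_from_camera"]; m["R"]=W[:3,:3].T; m["t"]=-m["R"]@W[:3,3]; return m
def dpt(m,uv,d):
    return m["R"].T@(np.linalg.inv(m["K"])@np.array([uv[0],uv[1],1.])*d-m["t"])
E
python3 - <<'E'
from h import *
ms=optics.camera_model("scene");md=optics.camera_model("side")
a=cv2.imread("pics/scene0.png");b=cv2.imread("pics/side0.png")
da=np.load("pics/scene0_d.npy");db=np.load("pics/side0_d.npy")
for n,m,d,uv in [("pad",ms,da,(276,318)),("col",ms,da,(281,298)),("gaugeA",ms,da,(325,210)),("gaugeB",ms,da,(280,255)),("pad",md,db,(235,192)),("col",md,db,(222,180)),("gA",md,db,(245,207)),("gB",md,db,(225,243)),("g",ms,da,(298,251))]:
    print(n,uv,dpt(m,uv,d[uv[1],uv[0]]).round(4))
c1=cv2.resize(a[190:335,210:360],None,fx=2.6,fy=2.6,interpolation=3)
c2=cv2.resize(b[160:260,180:300],None,fx=3.3,fy=3.3,interpolation=3)
h=max(c1.shape[0],c2.shape[0]);f=lambda c:cv2.copyMakeBorder(c,0,h-c.shape[0],0,0,0)
cv2.imwrite("pics/crop0.png",np.hstack([f(c1),f(c2)]))
E
```

```text
pad (276, 318) [0.48   0.2934 0.0123]
col (281, 298) [0.4872 0.2592 0.0403]
gaugeA (325, 210) [ 0.5235 -0.0469  0.0259]
gaugeB (280, 255) [0.5547 0.1448 0.0224]
pad (235, 192) [0.5222 0.2428 0.0124]
col (222, 180) [0.4879 0.2504 0.0466]
gA (245, 207) [0.547  0.1378 0.0185]
gB (225, 243) [ 0.4976 -0.044   0.0237]
g (298, 251) [0.5221 0.1116 0.0226]
```

View pics/crop0.png

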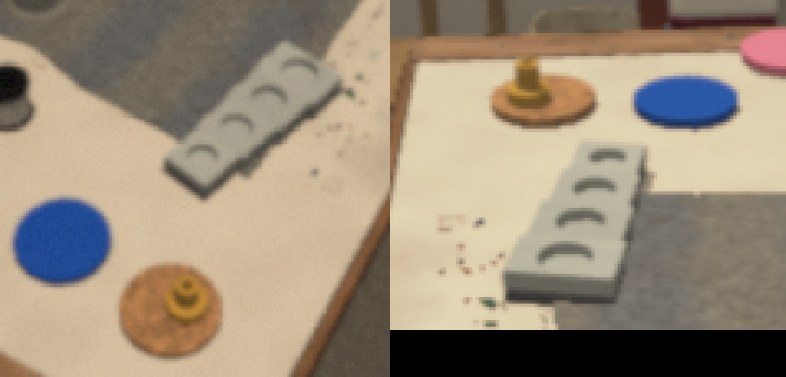

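```bash
python3 - <<'E'
from h import *
q=[1,0,0,0]
r.reach([0.50,0.25,0.20],q)
s=r.read_state();im,d=optics.get_image("wrist");cv2.imwrite("pics/w1.png",im[:,:,::-1]);np.savez("pics/w1.npz",d=d,**{k:s[k] for k in("eef_pos","eef_rot")})
print(s["time_s"],s["eef_pos"],s["eef_rot"])
r.reach([0.54,0.05,0.24],q)
s=r.read_state();im,d=optics.get_image("wrist");cv2.imwrite("pics/w2.png",im[:,:,::-1]);np.savez("pics/w2.npz",d=d,**{k:s[k] for k in("eef_pos","eef_rot")})
print(s["time_s"],s["eef_pos"],s["eef_rot"])
E
```

```text
2.9333 [0.50038385 0.24932258 0.20004473] [ 9.99999869e-01 -4.96657478e-04  1.09502849e-04  6.54029323e-05]
3.825 [0.53974571 0.05063554 0.23973943] [ 9.99999891e-01 -1.44430181e-04 -2.83393449e-04 -3.41657699e-04]
```

View pics/w1.png

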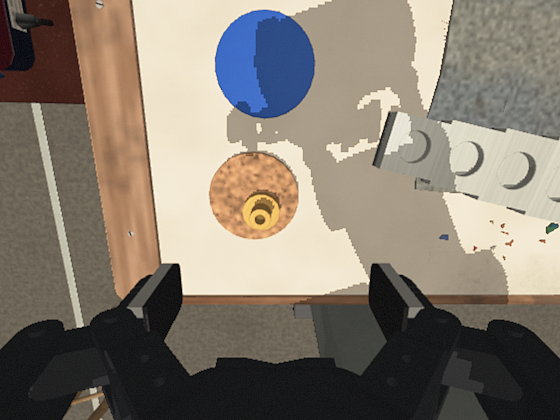

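View pics/w2.png

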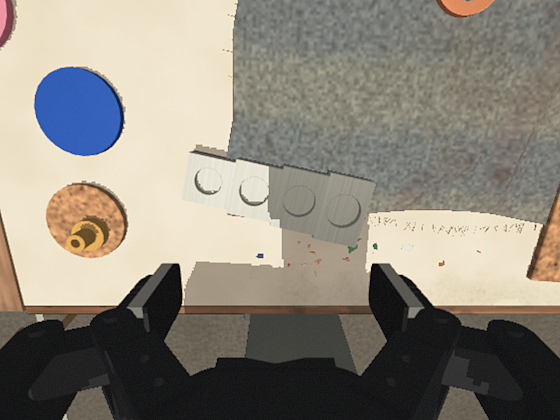

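w1: the collar on the cork pad is at (261,213), with the gauge at the upper right. w2: the four pockets are at about (208,181), (254,190), (300,200) and (343,210). I'll now measure them using the depth.

```bash
cat >> h.py <<'E'
def cloud(m,d):
    v,u=np.mgrid[:d.shape[0],:d.shape[1]]
    P=np.linalg.inv(m["K"])@np.stack([u.ravel(),v.ravel(),np.ones(u.size)])*d.ravel()
    return (m["R"].T@(P-m["t"][:,None])).T.reshape(*d.shape,3)
def load(n):
    z=np.load(f"pics/{n}.npz"); m=wristmodel(z); im=cv2.imread(f"pics/{n}.png"); return m,z["d"],im,cloud(m,z["d"])
E
python3 - <<'E'
from h import *
m,d,im,C=load("w1")
c=C[195:230,240:285].reshape(-1,3)
hist=np.histogram(c[:,2],bins=np.arange(0,.06,.002));print(hist[0])
sel=C[...,2]>.034; sel[:195]=0;sel[230:]=0;sel[:,:240]=0;sel[:,285:]=0
for lo,hi in[(.041,.05),(.017,.026)]:
    k=(C[...,2]>lo)&(C[...,2]<hi); k[:190]=0;k[232:]=0;k[:,:238]=0;k[:,288:]=0
    p=C[k]; (cx,r_)=cv2.minEnclosingCircle(((p[:,:2])*1000).astype(np.float32)); print(lo,len(p),p.mean(0).round(4),np.round(cx,1),r_, np.median(p[:,2]))
# table/pad z
print("table z",np.median(C[250:280,200:260,2]),"pad",np.median(C[215:230,222:235,2]))
m,d,im,C=load("w2")
g=cv2.resize(im[135:260,170:390],None,fx=3.5,fy=3.5,interpolation=2)
cv2.imwrite("pics/w2c.png",g)
for uv in[(208,181),(254,190),(300,200),(343,210)]:
    print(uv,C[uv[1],uv[0]].round(4),ray(m,uv,.025).round(4))
print("top z",np.median(C[205:212,225:232,2]))
E
```

```text
[  3   0   0   0  51 402  33   4  10   9  93 479  27  15  39  21  20  14
  15  29  19  38 229  14   0   0   0   0   0]
0.041 292 [0.4852 0.2625 0.0446] [484.9 262.6] 9.914105415344238 0.044707153917829964
0.017 637 [0.4893 0.2618 0.0226] [484.9 262.6] 18.63480567932129 0.022777474084300673
table z 0.0004366377552713966 pad 0.010742067231160756
(208, 181) [0.5457 0.1236 0.0163] [0.5474 0.1217 0.025 ]
(254, 190) [0.5359 0.0734 0.0176] [0.5375 0.0729 0.025 ]
(300, 200) [0.5246 0.0226 0.018 ] [0.5264 0.0231 0.025 ]
(343, 210) [ 0.5126 -0.0261  0.0162] [ 0.5151 -0.0242  0.025 ]
top z 0.025438493993152646
```

View pics/w2c.png

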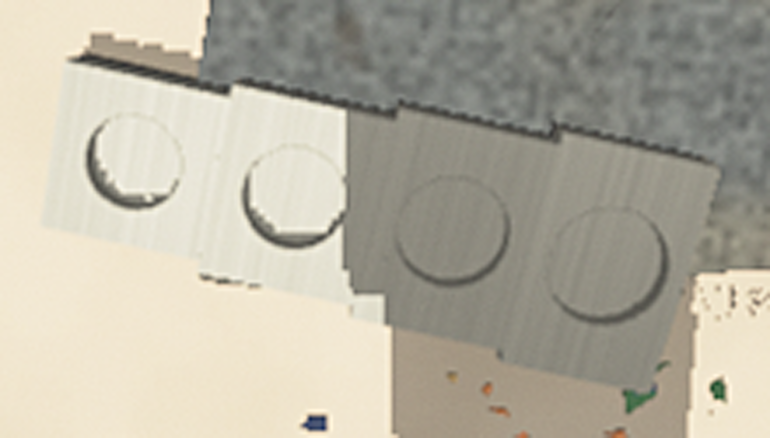

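```bash
cat >> h.py <<'E'
from scipy.optimize import least_squares
from scipy import ndimage
def circ(p):
    f=lambda x:np.hypot(p[:,0]-x[0],p[:,1]-x[1])-x[2]
    s=least_squares(f,[*p.mean(0)[:2],.017],loss="soft_l1",f_scale=3e-4); return s.x,np.std(s.fun)
def pockets(m,C,guess,zt=0.0254):
    top=(np.abs(C[...,2]-zt)<.0014)
    out=[]
    for g in guess:
        near=np.hypot(C[...,0]-g[0],C[...,1]-g[1])<.0235
        hole=ndimage.binary_opening(near&~top)
        lab,n=ndimage.label(hole)
        if n==0: out.append(None);continue
        k=1+np.argmax(ndimage.sum(hole,lab,range(1,n+1)));h=ndimage.binary_fill_holes(lab==k)
        cs,_=cv2.findContours(h.astype(np.uint8),cv2.RETR_EXTERNAL,cv2.CHAIN_APPROX_NONE)
        c=max(cs,key=len)[:,0,:]
        P=np.array([ray(m,uv,.025) for uv in c]); out.append(circ(P[:,:2]))
    return out
E
python3 - <<'E'
from h import *
G=[(0.547,.122),(.5375,.073),(.5264,.023),(.515,-.026)]
for n in["w2","w1"]:
    m,d,im,C=load(n)
    o=pockets(m,C,G)
    for x in o: print(n,x and (x[0].round(4),round(x[1]*1e3,2)))
E
```

```text
w2 (array([0.2993, 0.322 , 0.0841]), np.float64(36.6))
w2 (array([0.3022, 0.1769, 0.087 ]), np.float64(30.42))
w2 (array([ 0.4121, -0.1122,  0.051 ]), np.float64(9.63))
w2 (array([ 0.2456, -0.2546,  0.0278]), np.float64(5.84))
w1 (array([0.5477, 0.1219, 0.0138]), np.float64(0.32))
w1 (array([0.5367, 0.0732, 0.0153]), np.float64(0.36))
w1 (array([0.5257, 0.0245, 0.0166]), np.float64(0.41))
w1 (array([ 0.5123, -0.0149,  0.0101]), np.float64(3.62))
```

```bash
python3 - <<'E'
from h import *
m,d,im,C=load("w2")
z=(C[168:196,190:228,2]*1000).round(0).astype(int)
for row in z[::2]: print(" ".join(f"{v:3d}" for v in row))
E
```

```text
26  27  25  25  24  25  25  26  25  25  27  26  26  16  17  17  15  17  16  17  17  16  17  26  27  25  25  25  26  26  26  25  25  26  26  26  25  25
 26  27  25  25  26  25  26  26  26  25  17  16  17  16  17  16  17  17  18  16  16  17  16  15  17  16  25 358  26  26  26  26  27  27  25  25  26  25
 26  25  26  26  25  27  26  25  18  15  17  17  17  16  16  17  17  17  16  17  16  16  16  17  16  16  18  16  16  25  26  26  26  25  27  25  26  26
 26  26  26  26  24  27  23  18  17  17  17  16  16  17  18  16  16  16  16  16  17  17  17  18  17  17  17  17  16 358  25  25  25  26  25  25  25  26
 26  26  25  26  25  24  20  17  16  17  16  16  18  19  17  18  17  17  17  17  16  17  17  17  17  17  18  18  17  17  16  27  25  26  26  25  27  25
 26  25  25  26  25  23  19  17  17  17  16  17  16  17  17  16  17  16  17  17  15  17  17  14  17  15  16  19  16  17  15  16  25  26  26  26  25  27
 27  26  26  26  26  23  19  16  16  16  16  18  16  15  16  16  17  18  16  17  17  17  16  17  17  17  16  16  17  17  17  17  24  26  25  26  26  26
 27  25  25  26  26  24  21  15  16  
[... 326 characters left out ...]
  18  16  16  17  17  19  18  18  16  16  17  17  17  16  19  18  27  26  25  26  26  26  27
 25  27  26  25  27  26  26  25  23  20  19  15  17  17  17  16  17  16  18  17  16  18  17  17  17  16  18  17  17  17  25  26  25  26  26  26  25  25
 26  25  26  25  25  26  27  26  27  26  23  21  20  17  17  16  17  17  17  16  17  17  17  17  17  18  18  17  21  24  24  26  27  25  27  26  25  26
 25  25  25  27  26  26  25  26  26  25  25  27  25  23  24  21  19  18  18  17  18  16  18  18  18  22  26  27  26  25  25  25  26  26  25  25  26  25
 26  26  24  26  25  25  25  24  26  25  25  25  26  25  26  25  26  26  26  25  25  25  25  24  25  26  25  26  24  26  25  25  25  24  26  26  26  27
```

```bash
cat >> h.py <<'E'
def pockets(m,C,guess,zc=0.0233,rn=.0225,full=False):
    Z=ndimage.median_filter(C[...,2],3); out=[]
    for g in guess:
        near=np.hypot(C[...,0]-g[0],C[...,1]-g[1])<rn
        lab,n=ndimage.label(near&(Z<zc)&(Z>.005))
        if n==0: out.append(None);continue
        k=1+np.argmax(ndimage.sum(lab>0,lab,range(1,n+1)));h=ndimage.binary_fill_holes(lab==k)
        cs,_=cv2.findContours(h.astype(np.uint8),cv2.RETR_EXTERNAL,cv2.CHAIN_APPROX_NONE)
        c=max(cs,key=len)[:,0,:]
        P=np.array([ray(m,uv,.025) for uv in c]); out.append(circ(P[:,:2]))
    return out
def line(cs):
    # centres -> rigid fit of 50mm row, returns fitted centres
    k=np.array([1.5,.5,-.5,-1.5])*.05; P=np.array(cs)
    f=lambda x:(np.c_[x[0]+k*np.sin(x[2]),x[1]+k*np.cos(x[2])]-P).ravel()
    s=least_squares(f,[*P.mean(0),.2]); x=s.x
    return np.c_[x[0]+k*np.sin(x[2]),x[1]+k*np.cos(x[2])],x,s.fun.reshape(-1,2)
E
python3 - <<'E'
from h import *
G=[(0.547,.122),(.5375,.073),(.5264,.024),(.5155,-.025)]
for n in["w2","w1"]:
    m,d,im,C=load(n)
    o=pockets(m,C,G)
    for x in o: print(n,x and (x[0].round(4),round(x[1]*1e3,2)))
    try:
        p,x,e=line([x[0][:2] for x in o]); print(p.round(4),x.round(4),(e*1e3).round(2).tolist())
    except Exception as ex: print(ex)
E
```

```text
w2 (array([0.5479, 0.1214, 0.0137]), np.float64(0.34))
w2 (array([0.537 , 0.0728, 0.0152]), np.float64(0.31))
w2 (array([0.5259, 0.0242, 0.0166]), np.float64(0.33))
w2 (array([ 0.5149, -0.0246,  0.0181]), np.float64(0.33))
[[ 0.5479  0.1216]
 [ 0.5369  0.0729]
 [ 0.5259  0.0241]
 [ 0.5149 -0.0247]] [0.5314 0.0485 0.2222] [[0.06, 0.21], [-0.03, 0.03], [0.01, -0.12], [-0.04, -0.12]]
w1 (array([0.5478, 0.122 , 0.0137]), np.float64(0.32))
w1 (array([0.5369, 0.0734, 0.0151]), np.float64(0.34))
w1 (array([0.5258, 0.0248, 0.0164]), np.float64(0.36))
w1 (array([ 0.5127, -0.0161,  0.0111]), np.float64(3.91))
[[ 0.5491  0.1237]
 [ 0.5369  0.0752]
 [ 0.5247  0.0268]
 [ 0.5125 -0.0217]] [0.5308 0.051  0.2465] [[1.3, 1.78], [0.01, 1.89], [-1.12, 1.99], [-0.19, -5.66]]
```

```bash
python3 - <<'E'
from h import *
q=[1,0,0,0]
command_gripper(0.05,35)
r.reach([0.4849,0.2626,0.11],q)
print(r.move_straight([0.4849,0.2626,0.0485],q,speed=0.06,max_force=8))
s=r.read_state();print(s["time_s"],s["eef_pos"],s["contact_force"])
command_gripper(0.0,35)
s=r.read_state();print(s["time_s"],s["eef_pos"],s["contact_force"],s["grip_width"])
r.move_straight([0.4849,0.2626,0.12],q,speed=0.1)
s=r.read_state();im,d=optics.get_image("wrist");cv2.imwrite("pics/w3.png",im[:,:,::-1]);np.savez("pics/w3.npz",d=d,**{k:s[k] for k in("eef_pos","eef_rot")})
print(s["time_s"],s["eef_pos"],s["contact_force"],s["grip_width"])
E
```

```text
False
6.4917 [0.48521608 0.26271969 0.04889172] [ 0.39714809 -0.69999372  0.37331632]
6.875 [0.48513916 0.26267845 0.04898903] [-1.51864735 -0.43097924  3.68804164] 0.01842856824403049
7.7417 [0.48447301 0.26242598 0.11938235] [-0.10029266  0.06019238 -0.79893766] 0.018646367832495205
```

View pics/w3.png

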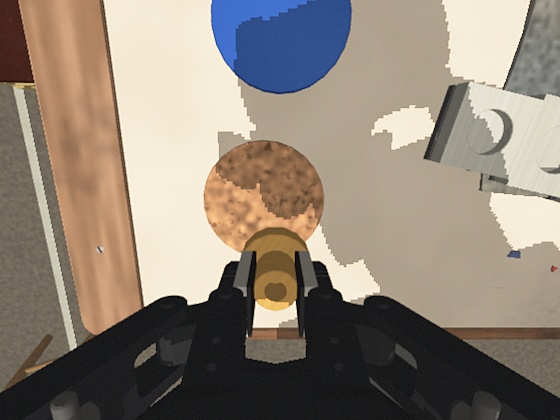

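The collar is held, at (275,265), with the flange showing at the front. I'll measure the in-hand pose with the same camera.

```bash
cat >> h.py <<'E'
def inhand(n,c0=None):
    m,d,im,C=load(n); hsv=cv2.cvtColor(im,cv2.COLOR_BGR2HSV)
    tz=np.load(f"pics/{n}.npz")["eef_pos"]
    k=(d>0.05)&(d<.2)&(hsv[...,1]>90)&(hsv[...,0]>12)&(hsv[...,0]<32)
    P=C[k]; fl=P[np.abs(P[:,2]-(tz[2]-.027))<.0022]; hb=P[np.abs(P[:,2]-(tz[2]-.005))<.002]
    print("tcp",tz.round(4),"n",len(P),len(fl),len(hb),"hist",np.histogram(P[:,2]-tz[2],bins=np.arange(-.045,.01,.004)))
    for nm,p,rr in(("flange",fl,None),("hub",hb,None)):
        c,R=cv2.minEnclosingCircle(((p[:,:2]-tz[:2])*1000).astype(np.float32)); print(nm,np.round(c,2),round(R,2),np.median(p[:,2])-tz[2], (p.min(0)-tz).round(4),(p.max(0)-tz).round(4))
    return k,C,tz
E
python3 - <<'E'
from h import *
k,C,tz=inhand("w3")
# flange outer arc: max-x boundary per column
P=C[k]; 
from collections import defaultdict
ys=np.round((P[:,1]-tz[1])*1000); 
pts=[]
for y in range(-17,18):
    p=P[(ys==y)&(P[:,2]-tz[2]<-.022)&(P[:,2]-tz[2]>-.030)]
    if len(p): pts.append(p[p[:,0].argmax()][:2]-tz[:2])
pts=np.array(pts);
f=lambda x:np.hypot(pts[:,0]-x[0],pts[:,1]-x[1])-x[2]
s=least_squares(f,[0,0,.017],loss="soft_l1",f_scale=3e-4);print(s.x,np.std(s.fun))
for R in(.0155,.017,.0185):
    s=least_squares(lambda x:np.hypot(pts[:,0]-x[0],pts[:,1]-x[1])-R,[0,0],loss="soft_l1",f_scale=3e-4);print(R,s.x,np.std(s.fun))
E
```

```text
tcp [0.4845 0.2624 0.1194] n 3592 1007 1214 hist (array([   0,   21,  146,  154,  980,  151,  200,  212,  262,  342, 1035,
          5,    1]), array([-0.045, -0.041, -0.037, -0.033, -0.029, -0.025, -0.021, -0.017,
       -0.013, -0.009, -0.005, -0.001,  0.003,  0.007]))
flange [ 8.83 -0.71] 15.66 -0.026195713833370507 [ 0.0026 -0.0164 -0.0291] [ 0.018   0.0149 -0.0248]
hub [-0.47 -0.04] 10.56 -0.004265309421158978 [-0.0108 -0.01   -0.007 ] [ 0.0099  0.0087 -0.003 ]
[-2.87160663e-05 -7.88898115e-04  1.78452502e-02] 0.00022689307853845198
0.0155 [ 0.00263645 -0.0007485 ] 0.00048304214302084765
0.017 [ 0.00095045 -0.00077151] 0.00026730487627299666
0.0185 [-0.00077858 -0.00081114] 0.00025202198279482225
```

In hand the collar measures about (-0.4, -0.7) mm off the TCP with the same camera, so I'll apply that offset. Next is step 1, with a light touch.

```bash
cat >> h.py <<'E'
q=[1,0,0,0]
PK=np.array([[0.5479,0.1216],[0.5369,0.0730],[0.5259,0.0242],[0.5149,-0.0246]])
OFF=np.array([.0004,.0007])
def touch(i,zend,f=5,off=OFF,speed=.02,up=True):
    p=PK[i-1]+off
    r.move_straight([*p,.085],q,speed=.12)
    r.move_straight([*p,.070],q,speed=.05); r.hold(.1)
    s=r.read_state();f0=s["contact_force"];print("pre",s["time_s"],s["eef_pos"].round(4),f0.round(2))
    hit=r.move_straight([*p,zend],q,speed=speed,max_force=f); r.hold(.12)
    s=r.read_state();print("hit",hit,s["time_s"],s["eef_pos"].round(4),(s["contact_force"]-f0).round(2),(s["torque"]).round(3),s["grip_width"])
    return hit,s
E
python3 - <<'E'
from h import *
touch(1,.0605)
E
```

```text
pre 9.8083 [0.5484 0.1223 0.07  ] [ 0.98  0.8  -1.06]
hit True 10.3417 [0.5486 0.1223 0.0629] [-1.62 -1.11  8.14] [-0.032  0.251  0.021] 0.018498492285035664
```

Step 1 refuses it: the contact height is as predicted for the rim, at about 8 N. I'll try step 2.

```bash
python3 - <<'E'
from h import *
r.move_straight([*(PK[0]+OFF),.085],q,speed=.08)
touch(2,.0605)
s=r.read_state();im,d=optics.get_image("wrist");cv2.imwrite("pics/w4.png",im[:,:,::-1])
E
```

```text
pre 11.8917 [0.5374 0.0739 0.07  ] [ 0.43  0.06 -0.47]
hit True 12.425 [0.5376 0.0737 0.0629] [-1.41  0.22  6.72] [-0.007  0.224 -0.023] 0.019199510065479354
```

View pics/w4.png

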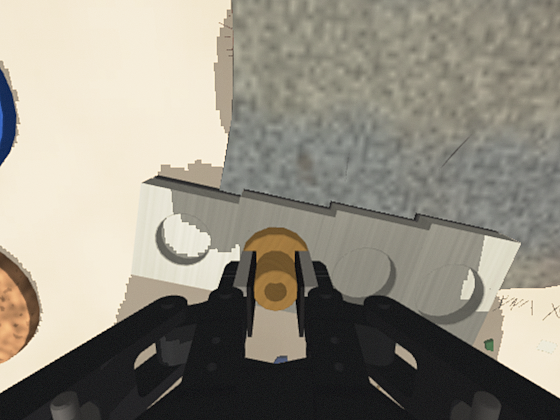

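Step 2 also refuses it: the collar sits on the rim, centred at (275,262). I'll try step 3.

```bash
python3 - <<'E'
from h import *
r.move_straight([*(PK[1]+OFF),.085],q,speed=.08)
touch(3,.0605)
E
```

```text
pre 14.025 [0.5264 0.025  0.07  ] [ 0.2  -0.85 -0.48]
hit True 14.5583 [0.5264 0.0249 0.0627] [-1.33  1.28  6.99] [-0.037  0.178 -0.044] 0.018775617792654586
```

Step 3 refuses it too. Before leaving, I'll check with the w1 data that this is a true refusal (37 mm flange) and not a misalignment of a 34 mm one.

```bash
python3 - <<'E'
from h import *
m,d,im,C=load("w1")
Z=C[...,2]
k=(Z>.0165)&(np.hypot(C[...,0]-.4849,C[...,1]-.2626)<.03);k[:190]=0;k[235:]=0
k=ndimage.binary_opening(k)
P=C[k];P=P[P[:,2]<.0245]
a=np.arctan2(P[:,1]-.2626,P[:,0]-.4849);rad=np.hypot(P[:,0]-.4849,P[:,1]-.2626)
b=np.floor(a/np.radians(15));print([round(1e3*np.sort(rad[b==i])[-3:].mean(),1) for i in range(-12,12) if (b==i).sum()>3])
E
```

```text
[np.float64(18.0), np.float64(17.9), np.float64(18.0), np.float64(17.9), np.float64(18.1), np.float64(18.0), np.float64(18.2), np.float64(18.2), np.float64(18.2), np.float64(18.5), np.float64(18.3), np.float64(18.2), np.float64(18.1), np.float64(18.0), np.float64(18.1), np.float64(18.1), np.float64(17.8), np.float64(17.6), np.float64(17.7), np.float64(18.1), np.float64(18.2), np.float64(17.6), np.float64(17.8)]
```

The measured flange radius is about 18.1 mm all round, so it's the 37 mm one and the refusal is genuine. On to step 4.

```bash
python3 - <<'E'
from h import *
r.move_straight([*(PK[2]+OFF),.085],q,speed=.08)
touch(4,.0605)
E
```

```text
pre 16.1083 [ 0.5154 -0.0238  0.07  ] [-0.62 -0.29 -0.25]
hit False 16.85 [ 0.5154 -0.0239  0.0606] [ 0.27  0.38 -0.42] [ 0.058 -0.009  0.035] 0.018319099724710384
```

It entered with no force, 3.4 mm below rim contact. Now I'll seat it, let go and retreat.

```bash
python3 - <<'E'
from h import *
p=PK[3]+OFF
s=r.read_state();f0=s["contact_force"]
hit=r.move_straight([*p,.0535],q,speed=.015,max_force=4)
s=r.read_state();print(hit,s["time_s"],s["eef_pos"].round(4),(s["contact_force"]-f0).round(2))
command_gripper(.045,35); r.hold(.2)
s=r.read_state();print(s["contact_force"].round(2),s["grip_width"])
r.move_straight([*p,.12],q,speed=.08)
r.reach([0.55,-0.02,0.20],q); r.hold(.3)
s=r.read_state();im,d=optics.get_image("wrist");cv2.imwrite("pics/w5.png",im[:,:,::-1]);np.savez("pics/w5.npz",d=d,**{k:s[k] for k in("eef_pos","eef_rot")})
print(s["time_s"])
m,d,im,C=load("w5")
for lo,hi,w in((.033,.044,"hub"),(.0265,.031,"flange")):
    k=(C[...,2]>lo)&(C[...,2]<hi)&(np.hypot(C[...,0]-.5149,C[...,1]+.0246)<.025)
    P=C[ndimage.binary_opening(k)];
    if w=="hub":P=P[P[:,2]>np.percentile(P[:,2],60)-.002]
    print(w,len(P),np.round(cv2.minEnclosingCircle((P[:,:2]*1000).astype(np.float32)),2) if 0 else cv2.minEnclosingCircle((P[:,:2]*1000).astype(np.float32)),np.median(P[:,2]))
    A=np.c_[P[:,:2]-P[:,:2].mean(0),np.ones(len(P))]; print(w,"tilt",np.linalg.lstsq(A,P[:,2],rcond=None)[0][:2])
for x in pockets(m,C,PK[:3]): print(x[0].round(4))
print("plate top",np.median(C[(np.hypot(C[...,0]-.5259,C[...,1]-.0241)<.024)&(np.abs(C[...,2]-.025)<.003)][:,2]))
im2,_=optics.get_image("scene");cv2.imwrite("pics/s5.png",cv2.resize(im2[80:340,220:420,::-1],None,fx=2.3,fy=2.3))
E
```

```text
True 17.3083 [ 0.5153 -0.0239  0.054 ] [-0.04 -0.61  6.37]
[ 0.5  -0.23  0.11] 0.045100460424447715
19.6083
hub 68 ((517.92919921875, -24.97157859802246), 8.252808570861816) 0.040747548808727635
hub tilt [0.0106332  0.02679259]
flange 566 ((515.376708984375, -25.29904556274414), 18.63935089111328) 0.02861250039710838
flange tilt [-0.00349008  0.00168343]
[0.548  0.1213 0.0137]
[0.537  0.0725 0.0152]
[0.5259 0.0241 0.0167]
plate top 0.02557982566895627
```

View pics/w5.png

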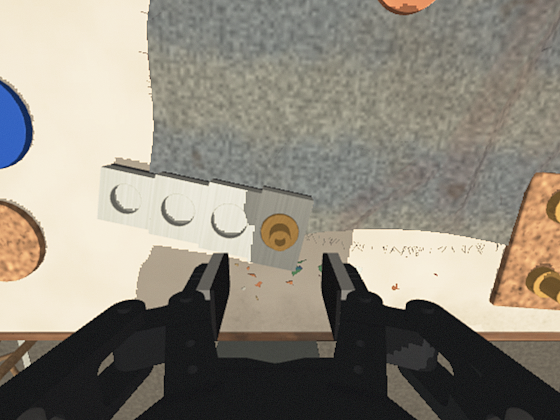

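View pics/s5.png

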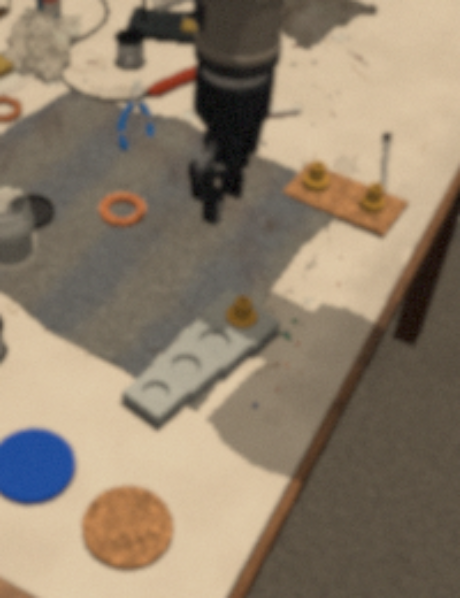

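The collar sits in step 4 at wrist pixel (280,231). Its flange top is at 28.6 mm, 3.0 mm above the plate, and level to 0.004 rad. The flange is about 0.7 mm from the pocket axis. The hub cut was a poor sample because its limit clipped the hub's top. The spare collars and bystanders haven't moved and the gripper is clear, so I'll hand in.

```bash
python3 -c "
from workcell import r
r.finish_job(); print(r.read_state()['time_s'])"
```

```text
the job is handed in; nothing more can be done
the job is handed in; nothing more can be done
```

The collar from the round cork pad has a 37 mm flange. It is now seated and released in step 4, the first pocket that took it, and the job is handed in. `finish_job` gives no verdict, so that rests on my own checks.

- **Trials:** I held it by the hub and touched it onto steps 1, 2 and 3 in order. Each refused it at rim height with about 7–8 N, well under the 30 N limit. It entered step 4 with no resistance and met the floor at about 6 N.
- **Seating:** The flange stands 3.0 mm above the plate, as it should on the pocket floor. It is level to about 0.004 rad and about 0.7 mm from the pocket axis.
- **Surroundings:** In the last pictures the spare collars are on their pad and the gripper is clear of everything. I judged by eye, not by measurement, that nothing else had moved. The last clock reading before hand-in was about 20 s of the 72 s allowed.
- **Checks that disagreed:**
  - The final reading of the hub's centre was about 3 mm off in x. My height cut had clipped the hub's top, so I dropped that reading and relied on the flange.
  - One in-hand fit of the flange diameter gave 35.7 mm instead of 37 mm. A measurement all round the rim from the first close-up gave about 36.2 mm, which reads slightly small and so fits 37 mm.

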